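# Count to the third nest and push the shoe home

## Robot

A 6-joint arm with a two-finger parallel gripper is mounted at the origin on the work surface. World frame = base frame: x ahead of the robot, y to its left, z up, the work surface at z = 0. Lengths are in m, angles in rad, forces in N, time in s.
With the tool pointing down it reaches from about 0.3 to 0.825 m from the base axis. Payload 5.4 kg.
Tool frame: the origin (TCP) lies on the centre line of the jaws, within the pads' length; the fingertips stand 11 mm ahead of it and the grasp point (between the pads) lies 8 mm behind it; z points along the fingers, y is the line along which they close (so a half turn about z gives the same grasp; the last joint's range is limited). The gripper opens to 92 mm and grips with 3 to 60 N. Pads are 20 mm wide; open, the fingers measure 128 mm over their backs; the gripper's body (75 mm by 189 mm) begins 69 mm behind the grasp point.
Start: joints at [1.035, 0.158, 1.597, -0, 1.386, -0.21], TCP at [0.184, 0.545, 0.226] pointing down, gripper open.
Joint ranges: [-2.91, 2.91], [-0.94, 2.29], [0.18, 2.7], [-1.29, 4.43], [0.17, 2.64], [-3, 3]. Speed limits (rad/s): [2.57, 2.57, 3.14, 3.14, 3.14, 3.14].

## Interface

Orientations are given as a 3x3 rotation matrix whose columns are the frame's x, y, z axes.
In Python, from rig import * gives the robot as it stands.
- The arm moves only by the tool jog_arm, never from a script. Its argument "plan" is a list of rows, each a list of 3 entries, a list of its own where there are three numbers: the shift along the tool's x, y, z in m, then the turn about the tool's z in degrees, then the finger opening in m, from 0 to 0.0919. A call has 1 to 10 rows; each row is the pose to reach, as a shift and turn from the pose commanded when the call began, along the tool's axes at that moment; what a row does not reach only later rows make up. A row lasts 1/10 s, in which the tool goes at most 50 mm and 8.59 degrees, less where a joint would pass 70% of its speed; a pose out of reach is approached as far as the arm can. A call with a gripper value outside its range is refused whole. The fingers move at their own pace and stop on an object; "newtons" is the grip in N (left out, the last holds). Time passes only in rows, so rows that repeat a pose let the fingers close. It gives the time, the measured TCP pose, the force, the opening and the grip force at its end, in the units of the state.
- read_state(): the state, without advancing time (a new reading comes with each control period).
- capture(name): name is "scene" or "top" or "wrist"; returns the picture (384x512x3 uint8, red, green, blue); there is no depth.
- camera_model(name): a dict with "fov_y" (degrees; the focal length in pixels is half the picture's height over the tangent of half this angle, whatever the lens; pixels are square), "cx", "cy" (the principal point, pixels), "extrinsics" (4x4, takes a point from world to camera coordinates). Camera axes: x right, y down, z forward; pixel columns grow to the right and rows downward; lengths in m; the calibration is good to about 2 mm. A picture is of the moment at which its call begins: read the wrist's pose just before it. camera_model takes no time and is no camera call; for the wrist camera it gives the pose at the moment of the call.
- finish_job(): hands the job in; it is judged then, once.
Trained networks look in the newest picture that a camera, given by its name, has taken for a name from the list of things; names that differ only in an ending like _2 or _b are one class to them, and where a whole thing is asked for, a point or a joint stands for the part that bears it (a point fixed in the world has none). Each returns a list of dicts, best first, with "score" (0 to 1); they miss things now and then, are a little off and sometimes report something else, mostly with a low value. They report only what shows in the picture. A call takes as long as a camera call. They do not tell look-alikes from the thing itself.
- look_for(target, camera): "rect" ([left, top, right, bottom] in pixels, round what is visible of it).
- regions_of(target, camera): "region" (384x512 bool, what is visible of it) and "rect" ([left, top, right, bottom] in pixels, round what is visible of it).
- tip_of(target, camera): "at" ([column, row] in pixels: a listed point, or the origin of a listed thing).
The state is a dict: "time": time; "joint_pos": joint angles; "joint_vel": joint speeds; "effort": joint torques, N m; "tool_pos": TCP position; "ee_rot": TCP orientation; "contact_force": force on the tool from outside, world axes, zero at the start; "ft_torque": the same for the moment, N m; "opening": finger opening in m; "grip_force": force on a finger pad.
Only numpy, scipy, OpenCV 4.12 (cv2) and the standard library are available. Lean on these libraries where they do the work, as an engineer would, in place of code of your own. Each camera call takes 0.05 s, during which the arm holds its last target. There are 200 camera calls.

## Task

Starting at the end of the comb rail where the tall post stands, run a fingertip along the tops of the dividers to count the gaps, touching the first, second and third divider one after another; the gap just past the third divider is the third gap. Then push the loose steel block along the table into that third gap until it is fully home against the back wall, without lifting it, and take the hand away. Put it into no other gap and leave the pins and everything else where they are.

Things in the scene. Friction and masses are not known exactly. Their poses are not given: they have to be found in the camera images.
- rail: Fixed aluminium comb rail: back wall 288 mm long (y), 16 thick, 45 tall; seven dividers stand out from it toward the robot, leaving six gaps 34 mm wide, open in front and on top, floored by the table. Origin: table height, middle of the wall's front face; +x points away from the robot, into the gaps (dividers reach to x = -61 mm). Gap centres: y = 115, 69, 23, -23, -69, -115 mm.
- tall_post: Fixed round steel post, 75 mm tall, 18 mm thick with a 30 mm foot, 52 mm beyond the centre of the end divider, at either the rail's +y or its -y end (varies). It marks the end where counting begins. Gaps are only those between dividers: the space beside the post is not one. Origin at the underside.
- short_post: The like post, 28 mm tall, at the other end of the rail.
- shoe: Loose steel block, 70 mm long (x), 26 wide (y), 30 tall, 0.17 to 0.35 kg, two dark dots on top, lying on the table in front of the rail, pointing roughly into the gaps; both ways round alike. Origin: centre of the underside. Fully home its nose touches the wall: its centre is 35 mm in front of the wall face and its tail stands 9 mm out past the dividers. 4 mm play each side in a gap.
- divider_a: Fixed divider a at rail y = +138 mm (a to g run from the rail's +y end to its -y end): 12 mm thick, 45 mm tall, 61 mm long, with round top and round nose, parallel to the rail's x. Origin on the table, on the wall's front face, mid-thickness; its top runs at 45 mm height from there 55 mm toward the robot. 
- divider_b: Fixed divider b at rail y = +92 mm (a to g run from the rail's +y end to its -y end): 12 mm thick, 45 mm tall, 61 mm long, with round top and round nose, parallel to the rail's x. Origin on the table, on the wall's front face, mid-thickness; its top runs at 45 mm height from there 55 mm toward the robot. 
- divider_c: Fixed divider c at rail y = +46 mm (a to g run from the rail's +y end to its -y end): 12 mm thick, 45 mm tall, 61 mm long, with round top and round nose, parallel to the rail's x. Origin on the table, on the wall's front face, mid-thickness; its top runs at 45 mm height from there 55 mm toward the robot. 
- divider_d: Fixed divider d at rail y = +0 mm (a to g run from the rail's +y end to its -y end): 12 mm thick, 45 mm tall, 61 mm long, with round top and round nose, parallel to the rail's x. Origin on the table, on the wall's front face, mid-thickness; its top runs at 45 mm height from there 55 mm toward the robot. 
- divider_e: Fixed divider e at rail y = -46 mm (a to g run from the rail's +y end to its -y end): 12 mm thick, 45 mm tall, 61 mm long, with round top and round nose, parallel to the rail's x. Origin on the table, on the wall's front face, mid-thickness; its top runs at 45 mm height from there 55 mm toward the robot. 
- divider_f: Fixed divider f at rail y = -92 mm (a to g run from the rail's +y end to its -y end): 12 mm thick, 45 mm tall, 61 mm long, with round top and round nose, parallel to the rail's x. Origin on the table, on the wall's front face, mid-thickness; its top runs at 45 mm height from there 55 mm toward the robot. 
- divider_g: Fixed divider g at rail y = -138 mm (a to g run from the rail's +y end to its -y end): 12 mm thick, 45 mm tall, 61 mm long, with round top and round nose, parallel to the rail's x. Origin on the table, on the wall's front face, mid-thickness; its top runs at 45 mm height from there 55 mm toward the robot. 
- pin_left: Upright plain steel pin, 20 mm across, 30 mm tall, standing in the endmost gap at the rail's +y end. A bystander, leave it. Origin at the underside.
- pin_right: The same kind of pin standing in the endmost gap at the rail's -y end. A bystander, leave it.
- ring_gauge: Steel ring, 54 mm across, 18 mm tall, lying flat at the front left of the rail. A bystander. Origin: centre of the underside.
- wrench: Steel wrench, 150 mm long, lying to the right of the rail. A bystander.
- ball_standard: Steel ball on a thin stem and a 60 mm round foot, 86 mm tall, to the left. A bystander. Origin at the underside.
- bottle: Clear bottle, 52 mm across, 130 mm tall, to the right. A bystander. Origin at the underside.
- screwdriver: Screwdriver, 170 mm long, lying to the left of the rail. A bystander.
Things that resemble listed ones, but are neither listed nor needed, are in the scene too. What is shaped like the shoe but green or yellow is not meant.

How it is judged:
By the outcome, as a careful person would: the job done as asked, in the order asked, and still so for the second after the job is handed in, with the robot touching nothing.
It also fails if it takes over 48 s, if anything falls off the work surface, if the arm or the gripper's body presses on something with over 40 N, if the wrist force passes 120 N, or if a joint passes its speed limit or range.

## Working session

There is one attempt and no reset: what is moved stays moved. The work goes in short steps, Python scripts to look and compute and a tool call to move; the robot and the scene stay as the last step left them, time stands still between calls to the robot, and variables do not carry over. Pictures are saved under pics/ and viewed, at most 10 in all, crops included, and the job is handed in when it is done.

Besides the shell and the picture viewer there is one more tool, called after "Call:" as name([rows], argument=value, ...), one row to a line, values as JSON. jog_arm: Moves the arm, as the interface text tells. Its arguments: {"type":"object","properties":{"plan":{"type":"array"},"newtons":{"type":"number"}},"required":["plan"]}

```bash
mkdir -p pics
python3 - <<'E'
from rig import *
import cv2,numpy as np
for n in("scene","top"):
    im=capture(n); cv2.imwrite(f"pics/{n}0.png",cv2.resize(im[:,:,::-1],(800,600)))
    m=camera_model(n); print(n,m["fov_y"],m["cx"],m["cy"],np.round(m["extrinsics"],3).tolist())
    for t in("rail","tall_post","short_post","shoe","divider_a","pin_left"):
        print(t,[(np.round(d["at"]).tolist(),round(d["score"],2)) for d in tip_of(t,n)][:8])
s=read_state();print(s["time"],s["tool_pos"],np.round(s["ee_rot"],3).tolist())
E
```

```text
scene 47.295270522356084 254.16996008279435 186.1364965025345 [[0.627, 0.779, 0.001, -0.358], [0.602, -0.485, -0.634, -0.298], [-0.493, 0.399, -0.773, 1.405], [0.0, 0.0, 0.0, 1.0]]
rail [([269.0, 224.0], 0.57)]
tall_post [([297.0, 192.0], 0.74), ([128.0, 243.0], 0.74), ([128.0, 313.0], 0.67), ([209.0, 274.0], 0.63)]
short_post [([334.0, 193.0], 0.53)]
shoe [([284.0, 146.0], 0.77), ([262.0, 181.0], 0.64)]
divider_a [([311.0, 199.0], 0.7), ([298.0, 205.0], 0.59), ([223.0, 254.0], 0.59), ([250.0, 234.0], 0.54), ([236.0, 245.0], 0.52), ([267.0, 225.0], 0.46), ([283.0, 213.0], 0.45)]
pin_left [([296.0, 192.0], 0.49)]
top 56.467670051029096 258.4553126395551 189.16520794372823 [[0.02, -0.999, 0.033, -0.013], [-0.983, -0.026, -0.182, 0.556], [0.183, -0.029, -0.983, 1.005], [0.0, 0.0, 0.0, 1.0]]
rail [([263.0, 168.0], 0.78)]
tall_post [([324.0, 162.0], 0.63)]
short_post [([203.0, 156.0], 0.56)]
shoe [([193.0, 221.0], 0.79), ([218.0, 166.0], 0.75), ([235.0, 201.0], 0.56), ([232.0, 242.0], 0.48), ([325.0, 160.0], 0.35)]
divider_a [([287.0, 169.0], 0.63), ([248.0, 166.0], 0.6), ([307.0, 168.0], 0.57), ([262.0, 167.0], 0.54), ([233.0, 166.0], 0.51), ([274.0, 166.0], 0.49), ([203.0, 156.0], 0.28)]
pin_left [([222.0, 173.0], 0.55)]
0.7 [0.1840659  0.54474065 0.22563622] [[-0.947, 0.32, 0.0], [0.32, 0.947, 0.0], [-0.0, 0.0, -1.0]]
```

View pics/scene0.png

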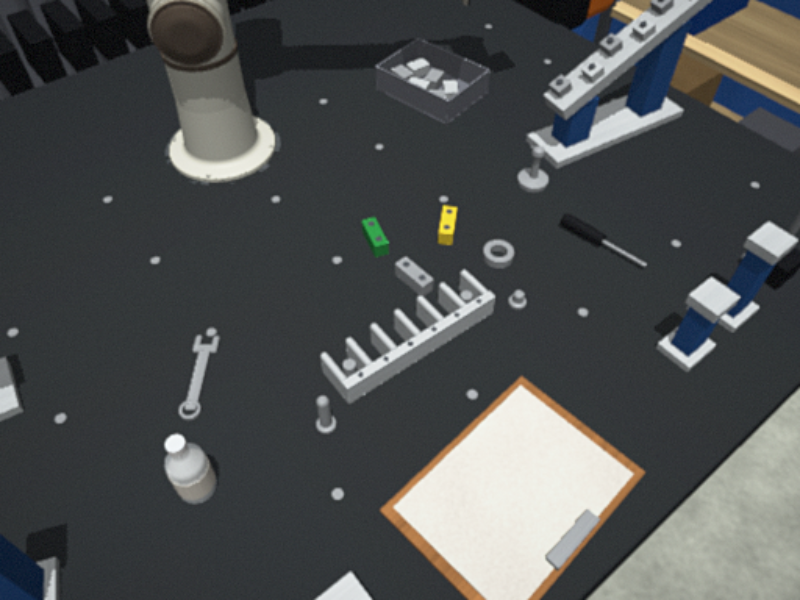

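View pics/top0.png

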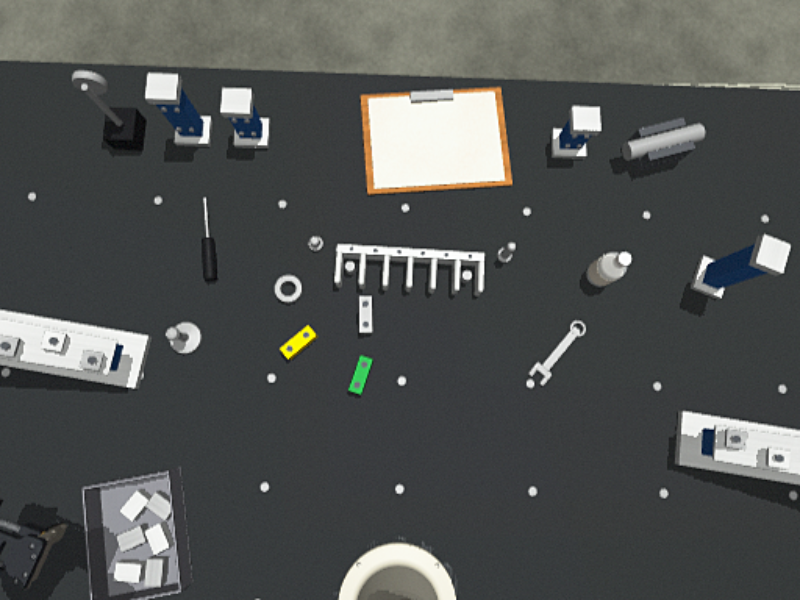

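The top view (800x600) shows the comb rail from (337,245) to (484,255). The tall post is at (505,252), the −y end, and the short post is at (316,242). Things that could be taken for the shoe:
- bare steel block with two dots at (365,314)
- green block at (360,375)
- yellow block at (298,342)
- grey blocks in the bin at (130,540)
- clipboard clip at (432,96)

By the description, the steel block at (365,314) is the shoe. Counting from −y, the dividers are g, f, e, so the third gap is e–d, at rail y = −23.

```bash
cat > h.py <<'E'
from rig import *
import cv2,numpy as np
from scipy.optimize import least_squares
def cam(n):
    m=camera_model(n); return 192/np.tan(np.radians(m["fov_y"]/2)),m["cx"],m["cy"],np.array(m["extrinsics"])
def back(c,uv,z):
    f,cx,cy,E=c; d=E[:3,:3].T@np.array([(uv[0]-cx)/f,(uv[1]-cy)/f,1]); o=-E[:3,:3].T@E[:3,3]
    return o+d*(z-o[2])/d[2]
def proj(c,P):
    f,cx,cy,E=c; p=np.atleast_2d(P)@E[:3,:3].T+E[:3,3]; return np.c_[f*p[:,0]/p[:,2]+cx,f*p[:,1]/p[:,2]+cy]
def totool(s,p): return np.array(s["ee_rot"]).T@(np.array(p)-s["tool_pos"])
E
python3 - <<'E'
from h import *
c=cam("top")
im=cv2.imread("pics/top0.png"); cv2.imwrite("pics/crop0.png",cv2.resize(im[220:400,260:530],(800,533),interpolation=2))
for n,uv,z in(("wallL",(337,244),.045),("wallR",(484,252),.045),("noseA",(338,289),.03),("noseG",(481,294),.03),("shoe",(365,314),.03),("shfar",(365,299),.03),("shnear",(365,331),.03),("tallbase",(504,259),0),("shortbase",(316,246),0)):
    print(n,np.round(back(c,np.array(uv)*.64,z),3))
s=read_state()
print(np.round(totool(s,[.48,0,.25]),3))
w=cam("wrist");E=w[3];print("wcam",w[:3],-E[:3,:3].T@E[:3,3],np.round(E[:3,:3],2).tolist())
E
```

```text
wallL [0.655 0.131 0.045]
wallR [ 0.648 -0.154  0.045]
noseA [0.57  0.127 0.03 ]
noseG [ 0.567 -0.15   0.03 ]
shoe [0.522 0.073 0.03 ]
shfar [0.552 0.074 0.03 ]
shnear [0.49  0.072 0.03 ]
tallbase [ 0.646 -0.203  0.   ]
shortbase [0.662 0.177 0.   ]
[-0.455 -0.421 -0.024]
wcam (np.float64(286.9805921874593), 258.28138855674126, 192.9808295870211) [0.12260251 0.56318374 0.38419095] [[0.32, 0.95, 0.0], [0.92, -0.31, 0.24], [0.22, -0.07, -0.97]]
```

View pics/crop0.png

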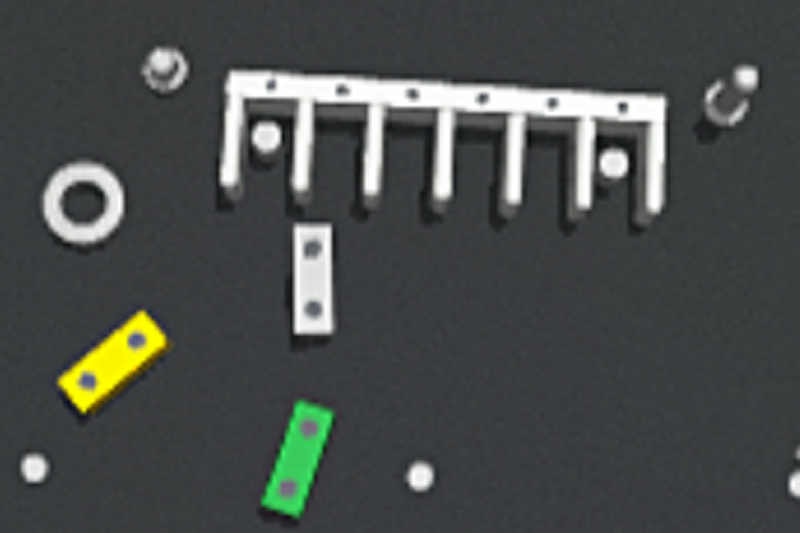

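The crop confirms it: the bare steel block with two dark dots is at crop (313,278). Yellow at (115,362) and green at (300,460) are decoys. Next I move the wrist camera above the rail, with the gripper closed and squared to it.

Call:
jog_arm([
  [[-0.455,-0.421,-0.044],-17.3,0.0],
  [[-0.455,-0.421,-0.044],-17.3,0.0],
  [[-0.455,-0.421,-0.044],-17.3,0.0],
  [[-0.455,-0.421,-0.044],-17.3,0.0],
  [[-0.455,-0.421,-0.044],-17.3,0.0],
  [[-0.455,-0.421,-0.044],-17.3,0.0],
  [[-0.455,-0.421,-0.044],-17.3,0.0],
  [[-0.455,-0.421,-0.044],-17.3,0.0],
  [[-0.455,-0.421,-0.044],-17.3,0.0],
  [[-0.455,-0.421,-0.044],-17.3,0.0],
], newtons=10)

```text
time: 1.7
tool_pos: [0.4203, 0.1101, 0.2612]
ee_rot: [[-1.0, 0.024, 0.001], [0.024, 1.0, 0.0], [-0.001, 0.0, -1.0]]
contact_force: [-0.4, -0.0, -0.4]
opening: 0.0139
grip_force: 0.0
```

Call:
jog_arm([
  [[-0.063,-0.109,-0.009],0,0.0],
  [[-0.063,-0.109,-0.009],0,0.0],
  [[-0.063,-0.109,-0.009],0,0.0],
  [[-0.063,-0.109,-0.009],0,0.0],
  [[-0.063,-0.109,-0.009],0,0.0],
  [[-0.063,-0.109,-0.009],0,0.0],
])

```text
time: 2.3
tool_pos: [0.4795, 0.0025, 0.2695]
ee_rot: [[-1.0, 0.023, -0.0], [0.023, 1.0, 0.0], [0.0, 0.0, -1.0]]
contact_force: [-0.7, 0.3, 1.3]
opening: 0.0006
grip_force: 0.0
```

Run:
```python
from h import *
import pickle
s=read_state(); c=cam("wrist"); im=capture("wrist"); cv2.imwrite("pics/w1raw.png",im[:,:,::-1]); cv2.imwrite("pics/w1.png",cv2.resize(im[:,:,::-1],(800,600)))
pickle.dump((c,s),open("w1.pkl","wb"))
print(s["time"],s["tool_pos"],s["opening"])
for t,z in(("rail",0),("divider_a",0),("shoe",0),("tall_post",0)):
    print(t,[(np.round(d["at"]).tolist(),np.round(back(c,d["at"],z)[:2],4).tolist(),round(d["score"],2)) for d in tip_of(t,"wrist")][:9])
```

```text
2.3 [0.47952754 0.0025223  0.26949815] 0.000636231549216265
rail []
divider_a []
shoe [([310.0, 116.0], [0.4064, 0.0758], 0.97), ([392.0, 158.0], [0.4687, 0.2005], 0.87), ([304.0, 199.0], [0.529, 0.0698], 0.85)]
tall_post [([403.0, 227.0], [0.5781, 0.2267], 0.6), ([50.0, 166.0], [0.4695, -0.3115], 0.25)]
```

View pics/w1.png

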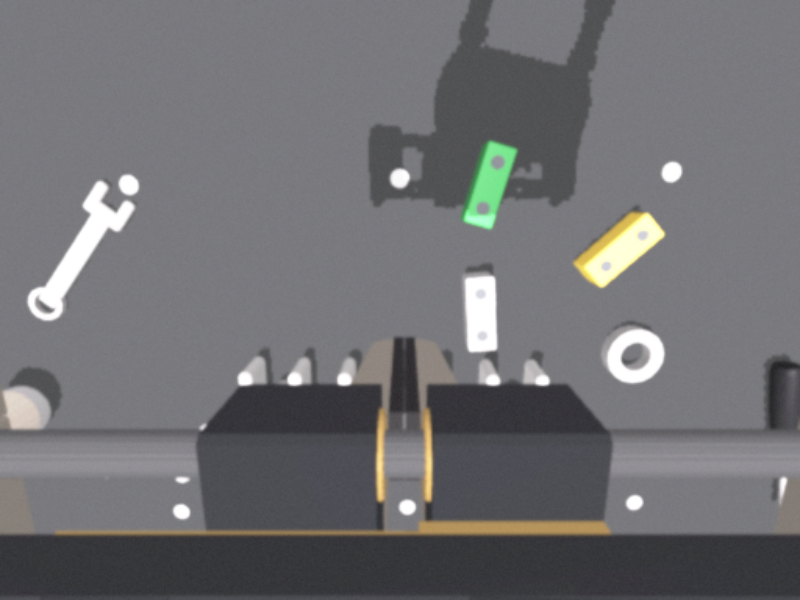

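The wrist picture (image up is toward the robot) shows the shoe at (481,312). The gripper hides the wall, so I back off 12 cm to see the rail.

Call:
jog_arm([
  [[0.125,0,0],0,0.0],
  [[0.125,0,0],0,0.0],
  [[0.125,0,0],0,0.0],
  [[0.125,0,0],0,0.0],
  [[0.125,0,0],0,0.0],
])

```text
time: 3.05
tool_pos: [0.3554, 0.0046, 0.27]
ee_rot: [[-1.0, 0.024, 0.002], [0.024, 1.0, -0.0], [-0.002, -0.0, -1.0]]
contact_force: [-0.4, -0.0, -0.8]
opening: 0.0008
grip_force: 0.0
```

Run:
```python
from h import *
import pickle
s=read_state(); c=cam("wrist"); im=capture("wrist"); cv2.imwrite("pics/w2raw.png",im[:,:,::-1]); cv2.imwrite("pics/w2.png",cv2.resize(im[:,:,::-1],(800,600))[150:450])
pickle.dump((c,s),open("w2.pkl","wb"))
print(s["time"],s["tool_pos"],s["opening"])
for t,z in(("rail",0),("divider_a",0),("shoe",0),("tall_post",0)):
    print(t,[(np.round(d["at"]).tolist(),np.round(back(c,d["at"],z)[:2],4).tolist(),round(d["score"],2)) for d in tip_of(t,"wrist")][:9])
```

```text
3.05 [0.35535972 0.00459826 0.26998384] 0.0008330632157976768
rail [([252.0, 330.0], [0.6405, -0.0159], 0.68)]
divider_a [([253.0, 328.0], [0.6367, -0.014], 0.51), ([33.0, 325.0], [0.6211, -0.3945], 0.5)]
shoe [([384.0, 232.0], [0.4637, 0.1992], 0.77), ([308.0, 200.0], [0.4069, 0.0771], 0.62)]
tall_post []
```

View pics/w2.png

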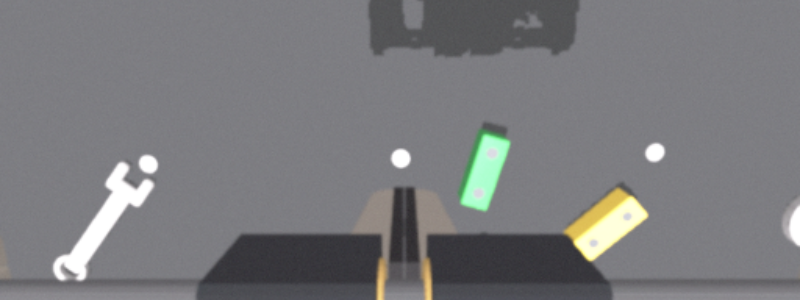

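That was the wrong way: image down is away from the robot, so the camera sees behind the hand. I move forward over the rail instead.

Call:
jog_arm([
  [[-0.265,0,0],0,0.0],
  [[-0.265,0,0],0,0.0],
  [[-0.265,0,0],0,0.0],
  [[-0.265,0,0],0,0.0],
  [[-0.265,0,0],0,0.0],
  [[-0.265,0,0],0,0.0],
  [[-0.265,0,0],0,0.0],
  [[-0.265,0,0],0,0.0],
  [[-0.265,0,0],0,0.0],
])

```text
time: 4.2
tool_pos: [0.6193, -0.0017, 0.2698]
ee_rot: [[-1.0, 0.024, -0.0], [0.024, 1.0, -0.0], [0.0, -0.0, -1.0]]
contact_force: [-0.4, -0.5, 0.4]
opening: 0.0006
grip_force: 0.0
```

Run:
```python
from h import *
import pickle
s=read_state(); c=cam("wrist"); im=capture("wrist"); cv2.imwrite("pics/w3raw.png",im[:,:,::-1]); cv2.imwrite("pics/w3.png",cv2.resize(im[:,:,::-1],None,fx=2,fy=2,interpolation=2)[100:560,130:900])
pickle.dump((c,s),open("w3.pkl","wb"))
print(s["time"],s["tool_pos"],s["opening"])
for t,z in(("rail",0),("divider_a",0),("shoe",0),("tall_post",0)):
    print(t,[(np.round(d["at"]).tolist(),np.round(back(c,d["at"],z)[:2],4).tolist(),round(d["score"],2)) for d in tip_of(t,"wrist")][:9])
```

```text
4.2 [ 0.61929842 -0.00168396  0.2697833 ] 0.0005608556773864818
rail [([252.0, 180.0], [0.6372, -0.0136], 0.61), ([376.0, 200.0], [0.6739, 0.1764], 0.44)]
divider_a [([344.0, 183.0], [0.6451, 0.1253], 0.98), ([314.0, 179.0], [0.6379, 0.0801], 0.96), ([165.0, 179.0], [0.6324, -0.1466], 0.83), ([220.0, 180.0], [0.6371, -0.0621], 0.78), ([252.0, 178.0], [0.6351, -0.0132], 0.65), ([192.0, 178.0], [0.6322, -0.1057], 0.61), ([284.0, 177.0], [0.6345, 0.0344], 0.6)]
shoe [([403.0, 51.0], [0.4621, 0.1979], 0.81), ([310.0, 102.0], [0.5259, 0.072], 0.77), ([316.0, 7.0], [0.4054, 0.078], 0.75)]
tall_post [([124.0, 198.0], [0.6602, -0.2115], 0.94)]
```

View pics/w3.png

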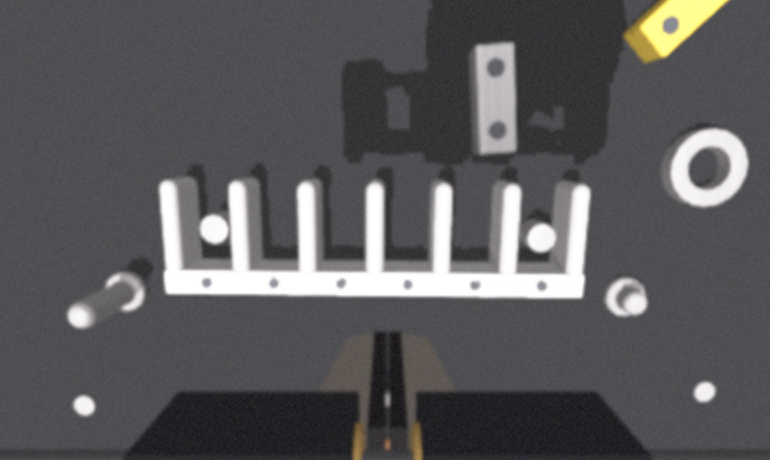

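The tall post stands at the left of the crop (125,292), the −y end, with the wall top between (166,282) and (583,287). The shoe is at (496,98), almost square to the rail. I fit both from their corners.

```bash
cat > fit.py <<'E'
from h import *
import pickle
def r2w(p,P):
    x,y,t=p; R=np.array([[np.cos(t),-np.sin(t),0],[np.sin(t),np.cos(t),0],[0,0,1]]); return np.atleast_2d(P)@R.T+[x,y,0]
def fit(c,pts,P,p0):
    r=least_squares(lambda p:(proj(c,r2w(p,P))-pts).ravel(),p0); return r.x,np.sqrt(np.mean(r.fun**2))
E
python3 - <<'E'
from fit import *
c,s=pickle.load(open("w3.pkl","rb"))
raw=lambda a:(np.array(a,float)+[130,100])/2-.25
P=[[.016,-.144,.045],[.016,.144,.045]]+[[-.055,y,.045] for y in(-.138,-.092,-.046,0,.046,.092,.138)]
px=[(166,293),(582,297),(168,187),(238,187),(307,187),(375,187),(443,188),(512,189),(581,190)]
p,e=fit(c,raw(px),np.array(P),[.64,-.013,0]); print("rail",p,np.degrees(p[2]),e)
P=[[-.035,-.013,.03],[-.035,.013,.03],[.035,.013,.03],[.035,-.013,.03]]
q,e=fit(c,raw([(475,45),(515,42),(517,152),(477,154)]),np.array(P),[.525,.07,0]); print("shoe",q,np.degrees(q[2]),e)
for n in("d","e","f","g"):
    y={"d":0,"e":-.046,"f":-.092,"g":-.138}[n]; print(n,r2w(p,[-.028,y,.06])[0],"tool",totool(s,r2w(p,[-.028,y,.066])[0]))
gap=r2w(p,[0,-.023,0])[0];print("wall gap3",gap)
pickle.dump((p,q),open("pq.pkl","wb"))
E
```

```text
rail [ 0.63546262 -0.01299198 -0.03272893] -1.8752293445817534 0.8190182433918505
shoe [0.52520348 0.07035584 0.03961219] 2.2696111925335267 0.295631083105595
d [ 0.60747761 -0.01207573  0.06      ] tool [ 0.01153757 -0.01066386  0.20378548]
e [ 0.60597235 -0.05805109  0.06      ] tool [ 0.01194953 -0.05666202  0.20378689]
f [ 0.60446709 -0.10402646  0.06      ] tool [ 0.01236149 -0.10266017  0.2037883 ]
g [ 0.60296183 -0.15000182  0.06      ] tool [ 0.01277345 -0.14865833  0.20378971]
wall gap3 [ 0.63470998 -0.03597966  0.        ]
```

Call:
jog_arm([
  [[0.013,-0.05,0.03],0.5,0.0],
  [[0.013,-0.1,0.06],0.5,0.0],
  [[0.013,-0.149,0.1],0.5,0.0],
  [[0.013,-0.149,0.15],0.5,0.0],
  [[0.013,-0.149,0.19],0.5,0.0],
  [[0.013,-0.149,0.202],0.5,0.0],
  [[0.013,-0.149,0.206],0.5,0.0],
  [[0.013,-0.149,0.206],0.5,0.0],
])

```text
time: 5.25
tool_pos: [0.6034, -0.1504, 0.0639]
ee_rot: [[-0.999, 0.033, -0.0], [0.033, 0.999, 0.0], [0.0, 0.0, -1.0]]
contact_force: [0.8, -0.4, 0.2]
opening: 0.0004
grip_force: 0.0
```

Now I lower in 1.5 mm steps until it touches.

Call:
jog_arm([
  [[0,0,0.003],0,0.0],
  [[0,0,0.005],0,0.0],
  [[0,0,0.0065],0,0.0],
  [[0,0,0.008],0,0.0],
  [[0,0,0.008],0,0.0],
])

```text
time: 5.75
tool_pos: [0.604, -0.1506, 0.0563]
ee_rot: [[-0.999, 0.032, 0.001], [0.032, 0.999, -0.0], [-0.001, -0.0, -1.0]]
contact_force: [0.9, 0.7, 3.0]
opening: 0.0006
grip_force: 1.2
```

Call:
jog_arm([
  [[0,0,0.0008],0,0.0],
  [[0,0,0.0008],0,0.0],
])

```text
time: 5.95
tool_pos: [0.604, -0.1506, 0.0562]
ee_rot: [[-0.999, 0.032, 0.001], [0.032, 0.999, -0.0], [-0.001, -0.0, -1.0]]
contact_force: [-1.8, 1.8, 7.6]
opening: 0.0005
grip_force: 3.8
```

First divider touched (7.6 N). I repeat the touch one pitch on.

Call:
jog_arm([
  [[0,0,-0.006],0,0.0],
  [[0,0.023,-0.006],0,0.0],
  [[0,0.046,-0.006],0,0.0],
  [[0,0.046,-0.005],0,0.0],
  [[0,0.046,-0.003],0,0.0],
  [[0,0.046,-0.001],0,0.0],
  [[0,0.046,0],0,0.0],
  [[0,0.046,0],0,0.0],
  [[0,0.046,0],0,0.0],
])

```text
time: 6.85
tool_pos: [0.6051, -0.1052, 0.0562]
ee_rot: [[-0.999, 0.034, -0.0], [0.034, 0.999, 0.0], [0.0, 0.0, -1.0]]
contact_force: [-4.2, 3.1, 9.7]
opening: 0.0003
grip_force: 4.8
```

Call:
jog_arm([
  [[0,0,-0.006],0,0.0],
  [[0,0.023,-0.006],0,0.0],
  [[0,0.046,-0.006],0,0.0],
  [[0,0.046,-0.005],0,0.0],
  [[0,0.046,-0.003],0,0.0],
  [[0,0.046,-0.001],0,0.0],
  [[0,0.046,0],0,0.0],
  [[0,0.046,0],0,0.0],
  [[0,0.046,0],0,0.0],
])

```text
time: 7.75
tool_pos: [0.6067, -0.0597, 0.0562]
ee_rot: [[-0.999, 0.034, 0.0], [0.034, 0.999, -0.0], [-0.0, -0.0, -1.0]]
contact_force: [-3.6, 0.9, 9.2]
opening: 0.0006
grip_force: 4.7
```

Run:
```python
from fit import *
p,q=pickle.load(open("pq.pkl","rb")); s=read_state()
print(totool(s,r2w(q,[-.022,0,.017])[0]))
R=r2w(p,[-.061-.02-.048-.0,-.023,.017])[0]
print(s["tool_pos"],"rail frame tcp",np.array(s["tool_pos"][:2])-p[:2])
for d in(-.15,-.088,-.083): print(d,r2w(p,[d,-.023,.017])[0])
```

```text
[0.10778031 0.12563174 0.03919672]
[ 0.6067057  -0.05969664  0.05623497] rail frame tcp [-0.02875691 -0.04670466]
-0.15 [ 0.48479032 -0.0310712   0.017     ]
-0.088 [ 0.54675711 -0.03310003  0.017     ]
-0.083 [ 0.55175443 -0.03326364  0.017     ]
```

All three dividers were touched in order. Next I lift and straddle the rear of the shoe.

Call:
jog_arm([
  [[0,0,-0.03],0,0.0],
  [[0.03,0.03,-0.06],-4.1,0.05],
  [[0.07,0.07,-0.06],-4.1,0.05],
  [[0.108,0.1,-0.06],-4.1,0.05],
  [[0.108,0.126,-0.05],-4.1,0.05],
  [[0.108,0.126,-0.03],-4.1,0.05],
  [[0.108,0.126,-0.01],-4.1,0.05],
  [[0.108,0.126,-0.01],-4.1,0.05],
])

```text
time: 8.55
tool_pos: [0.5004, 0.0705, 0.0623]
ee_rot: [[-0.999, -0.038, -0.005], [-0.038, 0.999, 0.0], [0.005, 0.0, -1.0]]
contact_force: [-0.3, 0.3, -0.3]
opening: 0.0495
grip_force: 0.0
```

Run:
```python
from fit import *
p,q=pickle.load(open("pq.pkl","rb")); s=read_state()
print(totool(s,r2w(q,[-.022,0,.017])[0]), s["opening"])
c=cam("wrist"); im=capture("wrist"); cv2.imwrite("pics/w4.png",cv2.resize(im[:,:,::-1],(800,600)))
```

```text
[-0.00306949 -0.00109811  0.04525813] 0.0495203980720599
```

View pics/w4.png

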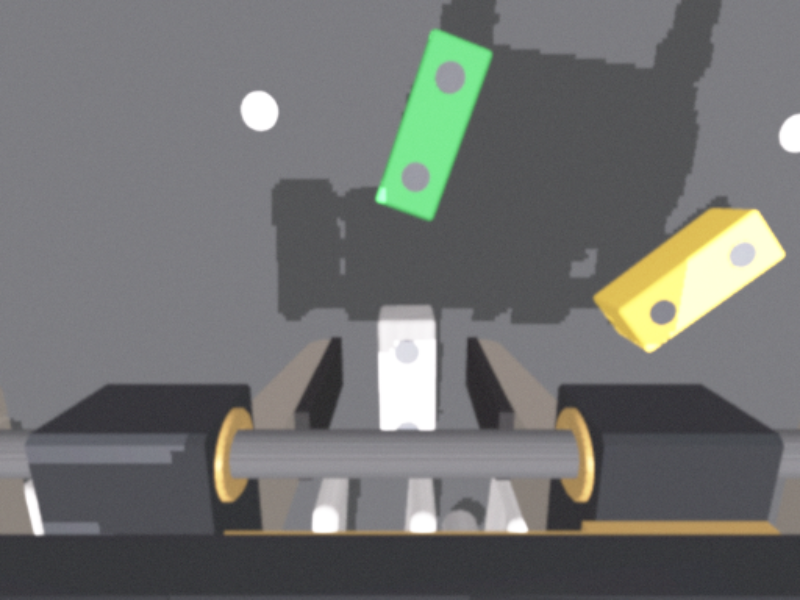

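The shoe at (407,370) lies centred between the open fingers. I lower and close lightly.

Call:
jog_arm([
  [[-0.003,-0.001,0.025],0,0.05],
  [[-0.003,-0.001,0.045],0,0.05],
  [[-0.003,-0.001,0.045],0,0.05],
  [[-0.003,-0.001,0.045],0,0.02],
  [[-0.003,-0.001,0.045],0,0.02],
  [[-0.003,-0.001,0.045],0,0.02],
  [[-0.003,-0.001,0.045],0,0.02],
], newtons=5)

```text
time: 9.3
tool_pos: [0.5068, 0.0702, 0.0212]
ee_rot: [[-0.999, -0.039, 0.002], [-0.039, 0.999, 0.0], [-0.003, 0.0, -1.0]]
contact_force: [-0.9, 1.8, 5.7]
opening: 0.026
grip_force: 5.0
```

Run:
```python
from fit import *
p,q=pickle.load(open("pq.pkl","rb")); s=read_state()
print(s["opening"],s["grip_force"])
for d in(-.145,-.087): print(d,totool(s,r2w(p,[d,-.023,s["tool_pos"][2]])[0]))
print("tcp in rail", r2w([0,0,-p[2]],[*(s["tool_pos"][:2]-p[:2]),0]), "yaw",np.degrees(np.arctan2(-s["ee_rot"][0][1],s["ee_rot"][1][1])-p[2]))
```

```text
0.026009254708288305 4.9607203155756
-0.145 [ 2.09300933e-02 -1.00732468e-01 -7.49255013e-05]
-0.087 [-3.69210774e-02 -1.04882331e-01  6.88878301e-05]
tcp in rail [[-0.13133077  0.07897184  0.        ]] yaw 4.102982466835971
```

The shoe is held lightly (26.0 mm, 5 N). Now I slide it sideways along the table and square it in front of gap 3.

Call:
jog_arm([
  [[0.008,-0.01,0],1,0.02],
  [[0.015,-0.025,0],2.5,0.02],
  [[0.021,-0.04,0],4.1,0.02],
  [[0.021,-0.055,0],4.1,0.02],
  [[0.021,-0.07,0],4.1,0.02],
  [[0.021,-0.085,0],4.1,0.02],
  [[0.021,-0.095,0],4.1,0.02],
  [[0.021,-0.101,0],4.1,0.02],
  [[0.021,-0.101,0],4.1,0.02],
  [[0.021,-0.101,0],4.1,0.02],
])

```text
time: 10.3
tool_pos: [0.489, -0.0327, 0.0208]
ee_rot: [[-0.999, 0.033, 0.001], [0.033, 0.999, -0.001], [-0.001, -0.001, -1.0]]
contact_force: [-0.5, 0.1, 6.2]
opening: 0.0262
grip_force: 5.0
```

Run:
```python
from fit import *
p,q=pickle.load(open("pq.pkl","rb")); s=read_state()
print(s["opening"],s["grip_force"],s["contact_force"])
for d in(-.08,): print(d,totool(s,r2w(p,[d,-.023,s["tool_pos"][2]])[0]))
print("tcp in rail", r2w([0,0,-p[2]],[*(s["tool_pos"][:2]-p[:2]),0]), "yaw",np.degrees(np.arctan2(-s["ee_rot"][0][1],s["ee_rot"][1][1])-p[2]))
im=capture("top"); f=np.array(im)[120:230,180:350]; cv2.imwrite("pics/t5.png",cv2.resize(f[:,:,::-1],(800,518),interpolation=2))
c=cam("top"); print("shoe",[(np.round(d["at"]).tolist(),np.round(back(c,d["at"],0)[:2],4).tolist(),round(d["score"],2)) for d in tip_of("shoe","top")][:9])
```

```text
0.026243290204877274 4.981072247028351 [-0.53931087  0.14606369  6.20448362]
-0.08 [-6.57708236e-02  1.50862584e-03  9.15908111e-05]
tcp in rail [[-0.14577175 -0.02447073  0.        ]] yaw -0.0330107314803837
shoe [([231.0, 240.0], [0.407, 0.0784], 0.61), ([194.0, 219.0], [0.4674, 0.1926], 0.5)]
```

View pics/t5.png

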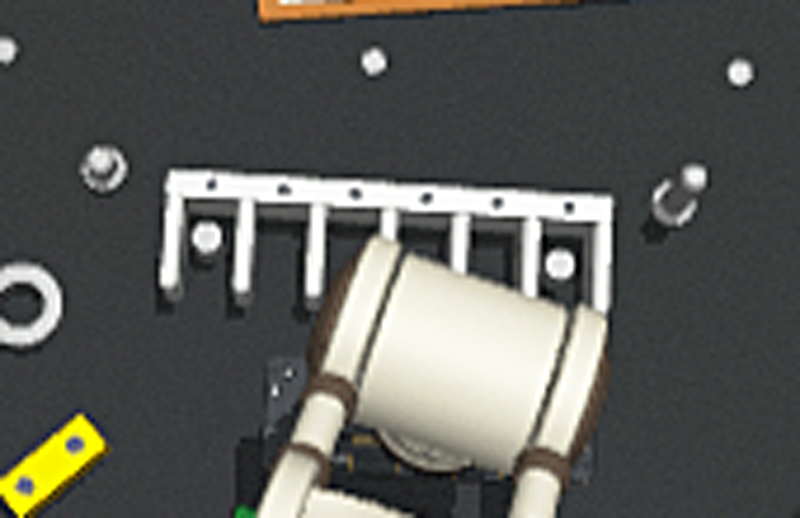

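The arm hides the shoe in the top view, so I rely on the geometry and feed it in slowly, watching the force.

Call:
jog_arm([
  [[-0.01,0.0015,0],0,0.02],
  [[-0.02,0.0015,0],0,0.02],
  [[-0.027,0.0015,0],0,0.02],
  [[-0.032,0.0015,0],0,0.02],
  [[-0.037,0.0015,0],0,0.02],
  [[-0.042,0.0015,0],0,0.02],
])

```text
time: 11.0
tool_pos: [0.5297, -0.0317, 0.0197]
ee_rot: [[-0.999, 0.033, -0.002], [0.033, 0.999, 0.0], [0.002, -0.0, -1.0]]
contact_force: [-4.5, -0.5, 5.3]
opening: 0.026
grip_force: 5.0
```

Run:
```python
from fit import *
s=read_state(); print(s["tool_pos"],s["contact_force"],s["ft_torque"])
im=capture("wrist"); cv2.imwrite("pics/w6.png",cv2.resize(im[:,:,::-1],(800,600)))
```

```text
[ 0.52970746 -0.03169111  0.01968028] [-4.50882823 -0.47846471  5.28278401] [0.07072479 0.97961461 0.04018281]
```

Call:
jog_arm([
  [[-0.005,0,0],0,0.02],
  [[-0.01,0,0],0,0.02],
  [[-0.015,0,0],0,0.02],
  [[-0.02,0,0],0,0.02],
  [[-0.02,0,0],0,0.02],
])

```text
time: 11.55
tool_pos: [0.5515, -0.0323, 0.0197]
ee_rot: [[-0.999, 0.033, 0.001], [0.033, 0.999, -0.0], [-0.001, -0.0, -1.0]]
contact_force: [0.1, -0.4, -3.1]
opening: 0.0261
grip_force: 5.0
```

Run:
```python
from fit import *
p,q=pickle.load(open("pq.pkl","rb")); s=read_state()
print(s["opening"],s["contact_force"],s["ft_torque"])
print("tcp in rail", r2w([0,0,-p[2]],[*(s["tool_pos"][:2]-p[:2]),0]))
im=capture("wrist"); cv2.imwrite("pics/w6.png",cv2.resize(im[:,:,::-1],(800,600)))
```

```text
0.02610098263929661 [ 0.11873916 -0.40386732 -3.14500621] [0.04336797 0.04098323 0.00875765]
tcp in rail [[-0.08326471 -0.02206546  0.        ]]
```

View pics/w6.png

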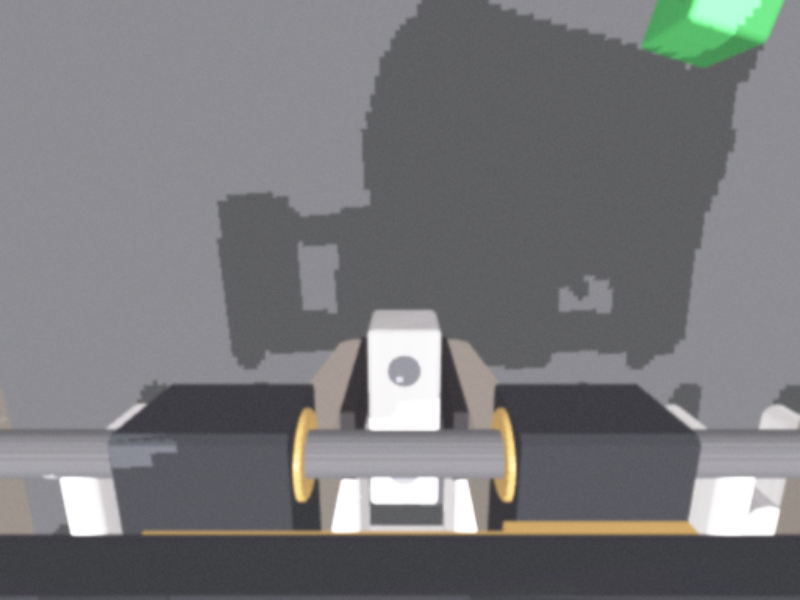

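The shoe sits centred in gap 3, with equal slots either side, and its tail is at (405,315). I release, draw back, close the fingers behind the tail, then push.

Call:
jog_arm([
  [[0,0,0],0,0.036],
  [[0,0,0],0,0.036],
  [[0.02,0,0],0,0.036],
  [[0.055,0,0],0,0.036],
  [[0.055,0,0],0,0.0],
  [[0.055,0,0],0,0.0],
  [[0.055,0,0.002],0,0.0],
  [[0.055,0,0.002],0,0.0],
])

```text
time: 12.4
tool_pos: [0.497, -0.0308, 0.0182]
ee_rot: [[-0.999, 0.033, 0.002], [0.033, 0.999, -0.0], [-0.002, -0.0, -1.0]]
contact_force: [-0.2, -0.2, 0.8]
opening: 0.0059
grip_force: 0.0
```

Call:
jog_arm([
  [[-0.01,0,0],0,0.0],
  [[-0.018,0,0],0,0.0],
  [[-0.024,0,0],0,0.0],
  [[-0.03,0,0],0,0.0],
  [[-0.035,0,0],0,0.0],
])

```text
time: 12.9
tool_pos: [0.5305, -0.0314, 0.0176]
ee_rot: [[-0.999, 0.032, -0.002], [0.032, 0.999, 0.0], [0.002, 0.0, -1.0]]
contact_force: [-4.0, 0.1, 3.1]
opening: 0.0006
grip_force: 1.8
```

Run:
```python
from fit import *
p,q=pickle.load(open("pq.pkl","rb")); s=read_state()
print(s["opening"],s["contact_force"])
print("tcp in rail", r2w([0,0,-p[2]],[*(s["tool_pos"][:2]-p[:2]),0]))
```

```text
0.0006220026980534288 [-4.01934553  0.12213879  3.06162879]
tcp in rail [[-0.10429985 -0.02185428  0.        ]]
```

Call:
jog_arm([
  [[-0.004,0,0],0,0.0],
  [[-0.008,0,0],0,0.0],
  [[-0.012,0,0],0,0.0],
  [[-0.016,0,0],0,0.0],
  [[-0.019,0,0],0,0.0],
  [[-0.021,0,0],0,0.0],
])

```text
time: 13.5
tool_pos: [0.5519, -0.0323, 0.0177]
ee_rot: [[-0.999, 0.033, 0.0], [0.033, 0.999, -0.0], [-0.0, -0.0, -1.0]]
contact_force: [-2.0, 0.1, -0.5]
opening: 0.0001
grip_force: 0.8
```

Call:
jog_arm([
  [[-0.001,0,0],0,0.0],
  [[-0.002,0,0],0,0.0],
  [[-0.002,0,0],0,0.0],
])

```text
time: 13.8
tool_pos: [0.5537, -0.0323, 0.0178]
ee_rot: [[-0.999, 0.033, 0.0], [0.033, 0.999, -0.0], [-0.0, -0.0, -1.0]]
contact_force: [-0.5, 0.4, -1.4]
opening: 0.0005
grip_force: 0.5
```

Call:
jog_arm([
  [[-0.001,0,0],0,0.0],
  [[-0.002,0,0],0,0.0],
  [[-0.002,0,0],0,0.0],
])

```text
time: 14.1
tool_pos: [0.5556, -0.0324, 0.0178]
ee_rot: [[-0.999, 0.032, -0.0], [0.032, 0.999, -0.0], [0.0, -0.0, -1.0]]
contact_force: [-2.0, -0.1, 1.2]
opening: 0.0005
grip_force: 1.1
```

Call:
jog_arm([
  [[-0.001,0,0],0,0.0],
  [[-0.002,0,0],0,0.0],
  [[-0.002,0,0],0,0.0],
])

```text
time: 14.4
tool_pos: [0.5556, -0.0324, 0.0178]
ee_rot: [[-0.999, 0.032, -0.005], [0.032, 0.999, 0.0], [0.005, 0.0, -1.0]]
contact_force: [-9.8, -1.5, 8.9]
opening: 0.0005
grip_force: 5.1
```

It stopped at the expected place, tail about 9 mm proud, with 10 N. I back off and check.

Call:
jog_arm([
  [[0.003,0,0],0,0.0],
  [[0.03,0,0],0,0.0],
  [[0.05,0,-0.03],0,0.0],
  [[0.05,0,-0.08],0,0.0],
  [[0.05,0,-0.13],0,0.0],
  [[0.0,0,-0.18],0,0.0],
  [[-0.03,0,-0.23],0,0.0],
  [[-0.055,0,-0.25],0,0.0],
  [[-0.055,0,-0.25],0,0.0],
  [[-0.055,0,-0.25],0,0.0],
])

```text
time: 15.4
tool_pos: [0.615, -0.0346, 0.2703]
ee_rot: [[-0.999, 0.032, 0.006], [0.032, 0.999, -0.001], [-0.006, -0.001, -1.0]]
contact_force: [-0.2, 0.2, -0.9]
opening: 0.0007
grip_force: 0.0
```

Run:
```python
from h import *
im=capture("wrist"); cv2.imwrite("pics/w7.png",cv2.resize(im[:,:,::-1],None,fx=2,fy=2,interpolation=2)[100:560,130:900]); print(read_state()["contact_force"])
```

```text
[-1.19550876 -0.13170008 -1.88645768]
```

View pics/w7.png

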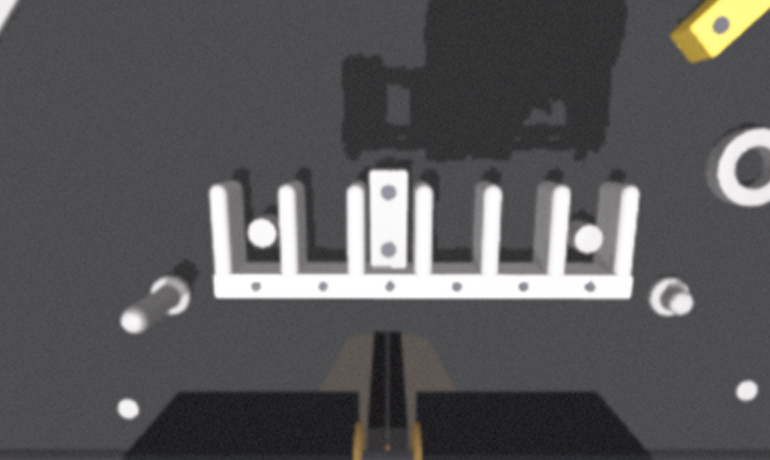

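The shoe (388,218) is home against the wall in the third gap from the tall post, and the pins (262,233) and (588,238) stand untouched.

```bash
python3 -c "
from rig import *
print(finish_job())"
```

```text
the job is handed in; nothing more can be done
None
```

Job handed in at about 15 s: I touched the first three dividers from the tall post in order, pushed the steel shoe fully home in the third gap, and took the hand away; the one slip is that the shoe may have hung in the fingers by a fraction of a millimetre at the end of the gripped slide.

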